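Switch the tracing light box to warm light

TASK

Switch on the tracing light box: with a fingertip, gently press its green button at least half way down and let it come back up, then do the same with its yellow button. Do not press the red or the blue button, leave everything else on and around the box where it is (pick nothing up, do not lean on the box), and finish with the hand lifted at least 100 mm above the buttons.

Things in the scene. Friction and masses are not known exactly. Their poses are not given: they have to be found in the camera images.
- light_box: white LED tracing light box, 280 x 340 x 24 mm, fixed to the table. Origin: at table height, under the middle of its grey control strip; the strip (52 mm deep) runs 300 mm along the box's y, and four round push buttons stand on it 55 mm apart, centre to centre, in any order of colour. The white pane and the rest of the box reach 245 mm to +x from the origin, 35 mm to -x, 170 mm to either side (y)
- green_top (a point): centre of the top face of the green button cap (power, to be pressed first): a disc 28 mm across, 52 mm above the table when up; it moves down with the cap. z is up
- green (a joint): travel of the green button in m, straight down: 0 = up, 0.012 = fully down, a hard stop. A spring pushes it back: about 2.4 N starts it, 5.2 N holds it half way (6 mm) down, 8 N fully down
- green_base: green button with its fixed black collar, 44 mm across and 12 mm high, standing on the light box. Origin: centre of the collar's underside, 24 mm above the table; even fully down the cap stays 4 mm proud of the collar
- yellow_top (a point): centre of the top face of the yellow button cap (warm light, to be pressed second): a disc 28 mm across, 52 mm above the table when up; it moves down with the cap. z is up
- yellow (a joint): travel of the yellow button in m, straight down: 0 = up, 0.012 = fully down, a hard stop. A spring pushes it back: about 2.4 N starts it, 5.2 N holds it half way (6 mm) down, 8 N fully down
- yellow_base: yellow button with its fixed black collar, 44 mm across and 12 mm high, standing on the light box. Origin: centre of the collar's underside, 24 mm above the table; even fully down the cap stays 4 mm proud of the collar
- red_top (a point): centre of the top face of the red button cap (to be left alone): a disc 28 mm across, 52 mm above the table when up; it moves down with the cap. z is up
- red (a joint): travel of the red button in m, straight down: 0 = up, 0.012 = fully down, a hard stop. A spring pushes it back: about 2.4 N starts it, 5.2 N holds it half way (6 mm) down, 8 N fully down
- red_base: red button with its fixed black collar, 44 mm across and 12 mm high, standing on the light box. Origin: centre of the collar's underside, 24 mm above the table; even fully down the cap stays 4 mm proud of the collar
- blue_top (a point): centre of the top face of the blue button cap (to be left alone): a disc 28 mm across, 52 mm above the table when up; it moves down with the cap. z is up
- blue (a joint): travel of the blue button in m, straight down: 0 = up, 0.012 = fully down, a hard stop. A spring pushes it back: about 2.4 N starts it, 5.2 N holds it half way (6 mm) down, 8 N fully down
- blue_base: blue button with its fixed black collar, 44 mm across and 12 mm high, standing on the light box. Origin: centre of the collar's underside, 24 mm above the table; even fully down the cap stays 4 mm proud of the collar
- eraser: loose blue eraser, 22 x 55 x 13 mm, lying on the light box's pane; origin at the centre of its underside
- pencil: loose yellow pencil, about 170 mm long along its y and 8 mm thick, lying on the light box's pane; origin at its underside, mid length
- tape: loose roll of beige masking tape lying flat, 84 mm across, 25 mm high, on the table between the robot and the control strip; origin at the centre of its underside
- sharpener: loose small red pencil sharpener, 28 x 42 x 26 mm, on the table between the robot and the strip; origin at the centre of its underside
- paint_pot: loose magenta paint pot with screw lid, 56 mm across, 50 mm high, on the table between the robot and the strip; origin at the centre of its underside
- pencil_pot: loose dark steel pot, 76 mm across and 95 mm high, with coloured pencils standing up to 155 mm, on the table at the box's +y side; origin at the centre of its underside
- manikin: loose wooden artist's figure on a round foot 76 mm across, 181 mm tall, on the table at the box's +y side; origin at the centre of its underside
- water_jar: loose empty green glass jar, 72 mm across, 85 mm high, on the table at the box's -y side; origin at the centre of its underside

How it is judged:
By the outcome, as a careful person would: the job done as asked, in the order asked, and still so for the second after the job is handed in, with the robot touching nothing.
It also fails if it takes over 38 s, if anything falls off the work surface, if the arm or the gripper's body presses on something with over 40 N, if the wrist force passes 120 N, or if a joint passes its speed limit or range.

ROBOT

A 7-joint arm with a two-finger parallel gripper is mounted at the origin on the work surface. World frame = base frame: x ahead of the robot, y to its left, z up, the work surface at z = 0. Lengths are in m, angles in rad, forces in N, time in s.
With the tool pointing down it reaches from about 0.35 to 0.9 m from the base axis. Payload 8.1 kg.
Tool frame: the origin (TCP) lies at the very end of the fingers, on their centre line; the grasp point (between the pads) lies 19 mm behind it (robot.tcp_to_grasp is the z of the grasp point in the tool frame, in m); z points along the fingers, y is the line along which they close (so a half turn about z gives the same grasp; the last joint's range is limited). The gripper opens to 85 mm and grips with 20 to 120 N. Pads are 22 mm wide; open, the fingers measure 114 mm over their backs; the gripper's body (76 mm by 85 mm) begins 54 mm behind the grasp point. The pads swing forward as they close: fully open they stand 13 mm farther back than shut.
Start: joints at [1.162, 0.434, 0.025, 1.573, -0.012, 1.134, -0.075], TCP at [0.188, -0.596, 0.231] pointing down, gripper open.
Joint ranges: [-2.62, 2.62], [-0.44, 2.09], [-1.27, 1.32], [0.08, 2.57], [-1.32, 4.46], [0.12, 2], [-2.74, 2.74]. Speed limits (rad/s): [2.22, 2.22, 3.01, 3.01, 3.14, 3.14, 3.14].

INTERFACE

Orientations are given as [roll, pitch, yaw] about the fixed x, y, z axes, in that order (R = Rz(yaw) Ry(pitch) Rx(roll)).
In Python, from bench import robot gives the robot as it stands.
- The arm moves only by the tool arm_command, never from a script. Its argument "motion" is one flat list of numbers, 4 for each row, row after row: the shift along the tool's x, y, z in mm, then the turn about the tool's z in degrees. A call has 1 to 20 rows; each row shifts and turns the commanded pose from where the row before left it, along the tool's axes as they then stand; what a row does not reach is not made up. A row lasts 1/10 s, in which the tool goes at most 50 mm and 8.59 degrees, less where a joint would pass 70% of its speed; a pose out of reach is approached as far as the arm can. A call is refused whole if a number of a shift passes 50 or a number of a turn 8.59, either way. A call with a gripper value outside its range is refused whole. "jaw" is the opening, from 0 (shut) to 1 (fully open), set as the call begins (left out, the last holds). The fingers move at their own pace and stop on an object; the grip force is fixed at half the most. Time passes only in rows, so rows that do not move let the fingers close. It gives the time, the measured TCP pose, the force, the opening and the grip force at its end, in the units of the state.
- robot.get_state(): the state, without advancing time (a new reading comes with each control period).
- robot.capture(name): name is "side" or "top"; returns a dict with "color" (480x640x3 uint8, red, green, blue), "fx", "fy", "cx", "cy" (pixels), "camera_from_world" (4x4, takes a point from world to camera coordinates). Camera axes: x right, y up, looking along -z (the intrinsics and any distortion apply to the point x, -y, -z); pixel columns grow to the right and rows downward; lengths in m; the calibration is good to about 2 mm. A picture is of the moment at which its call begins. There is no depth.
- robot.hand_in(): hands the job in; it is judged then, once.
The state is a dict: "time_s": time; "qpos": joint angles; "dq": joint speeds; "tau": joint torques, N m; "position": TCP position; "tool_rot": TCP orientation; "ft_force": force on the tool from outside, world axes, zero at the start; "ft_torque": the same for the moment, N m; "gripper_width": finger opening in m; "finger_force": force on a finger pad.
Only numpy, scipy, OpenCV 4.12 (cv2) and the standard library are available. Lean on these libraries where they do the work, as an engineer would, in place of code of your own. Each camera call takes 0.05 s, during which the arm holds its last target. There are 200 camera calls.

## Working session

There is one attempt and no reset: what is moved stays moved. The work goes in short steps, Python scripts to look and compute and a tool call to move; the robot and the scene stay as the last step left them, time stands still between calls to the robot, and variables do not carry over. Pictures are saved under pics/ and viewed, at most 10 in all, crops included, and the job is handed in when it is done.

Besides the shell and the picture viewer there is one more tool, called after ">>>" as a command line: name --argument value ..., lists and objects as JSON in quotes. arm_command: Moves the arm, as the interface text tells. Its arguments: {"type":"object","properties":{"motion":{"type":"array","items":{"type":"number"}},"jaw":{"type":"number"}},"required":["motion"]}

```bash
mkdir -p pics
python3 - <<'E'
from bench import robot
import cv2,pickle
d={}
for n in("top","side"):
    c=robot.capture(n);d[n]=c;cv2.imwrite(f"pics/{n}0.png",c["color"][:,:,::-1])
    print(n,{k:v for k,v in c.items() if k!="color"})
pickle.dump(d,open("cap.pkl","wb"))
s=robot.get_state();print(s["time_s"],s["position"],s["tool_rot"],s["ft_force"],s["gripper_width"])
E
```

```text
top {'fx': 516.1273949247266, 'fy': 516.1273949247266, 'cx': 308.6724838362372, 'cy': 234.65876735908492, 'camera_from_world': array([[-0.02966036, -0.99951697,  0.00927818,  0.03258541],
       [ 0.98646155, -0.02777264,  0.16162394, -0.54710975],
       [-0.16128819,  0.01394639,  0.9868088 , -0.92698069],
       [ 0.        ,  0.        ,  0.        ,  1.        ]])}
side {'fx': 529.662999989417, 'fy': 529.662999989417, 'cx': 318.2462169349377, 'cy': 234.56761937946402, 'camera_from_world': array([[-0.91354854, -0.40665295, -0.00790157,  0.50141601],
       [ 0.31765709, -0.72548216,  0.61054861, -0.18755528],
       [-0.25401385,  0.55525581,  0.79193936, -0.9176109 ],
       [ 0.        ,  0.        ,  0.        ,  1.        ]])}
0.1 [ 0.18799508 -0.59558929  0.23059029] [-3.14016565e+00  9.40021749e-05  3.05754938e-01] [-0.44411994 -0.23591203  0.33340207] 0.08544198588902033
```

View pics/top0.png

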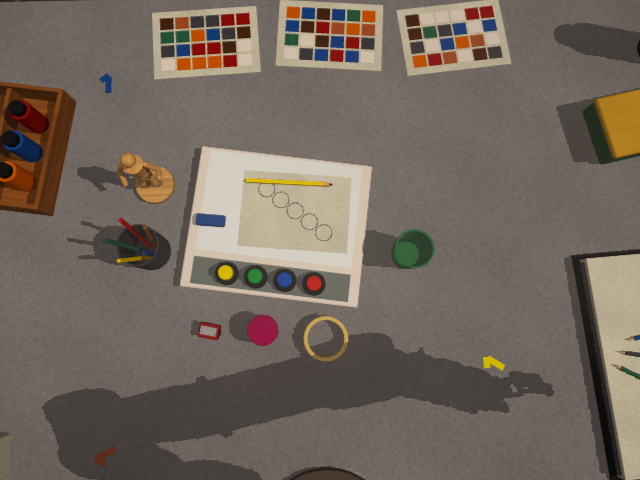

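View pics/side0.png

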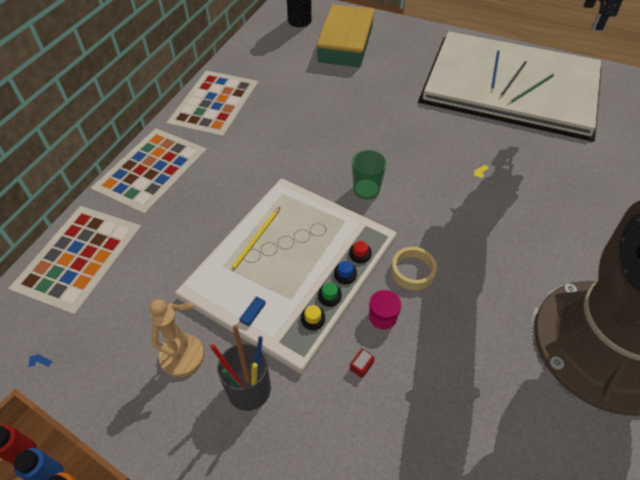

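The top view shows yellow (226,272), green (255,276), blue (284,280) and red (314,283). In the side view, yellow is at (313,316), green at (330,293), blue at (345,271) and red at (361,250). The paint pot, tape and sharpener lie on the robot's side of the strip. Next I'll enlarge the crops to read the cap tops.

Run:
```python
import cv2,pickle,numpy as np
d=pickle.load(open("cap.pkl","rb"))
a=cv2.resize(d["top"]["color"][255:305,205:335],None,fx=6,fy=6,interpolation=cv2.INTER_CUBIC)
b=cv2.resize(d["side"]["color"][235:335,295:380],None,fx=6,fy=6,interpolation=cv2.INTER_CUBIC)
cv2.imwrite("pics/ct.png",a[:,:,::-1]);cv2.imwrite("pics/cs.png",b[:,:,::-1])
```

```text
(no output)
```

View pics/ct.png

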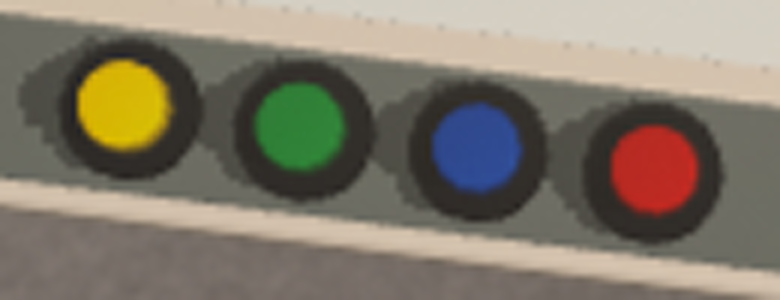

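View pics/cs.png

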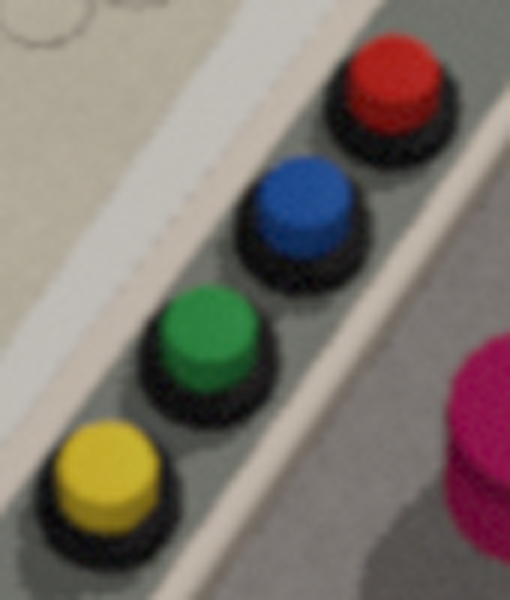

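Run:
```python
import pickle,numpy as np
from scipy.optimize import least_squares
from scipy.spatial.transform import Rotation as R
d=pickle.load(open("cap.pkl","rb"))
names=["yellow","green","blue","red"]
px={"top":(np.array([(124,105),(300,126),(477,147),(655,169)])+.5)/6-.5+[205,255],
    "side":(np.array([(107,462),(209,323),(305,194),(395,72)])+.5)/6-.5+[295,235]}
def proj(c,P):
    q=P@c["camera_from_world"][:3,:3].T+c["camera_from_world"][:3,3]
    return np.c_[c["cx"]+c["fx"]*q[:,0]/-q[:,2],c["cy"]-c["fy"]*q[:,1]/-q[:,2]]
k=np.array([1.5,.5,-.5,-1.5])*.055
def pts(p): return np.c_[p[0]-k*np.sin(p[2]),p[1]+k*np.cos(p[2]),0*k+.052]
for cams in (["top"],["side"],["top","side"]):
    s=least_squares(lambda p:np.concatenate([(proj(d[c],pts(p))-px[c]).ravel() for c in cams]),[.5,0,0])
    print(cams,s.x.round(4),"max res px",abs(s.fun).max().round(2))
P=pts(s.x)
for n,q in zip(names,P):print(n,q.round(4))
from bench import robot
st=robot.get_state();r=R.from_euler("xyz",st["tool_rot"])
g=P[1]+[0,0,.06]
print("to 60mm above green, tool mm",(r.inv().apply(g-st["position"])*1000).round(1))
print("green->yellow tool mm",(r.inv().apply(P[0]-P[1])*1000).round(1))
```

```text
['top'] [ 0.469   0.0915 -0.1486] max res px 0.28
['side'] [ 0.4683  0.0956 -0.1528] max res px 0.58
['top', 'side'] [ 0.4688  0.0933 -0.1504] max res px 1.62
yellow [0.4811 0.1749 0.052 ]
green [0.4729 0.1205 0.052 ]
blue [0.4646 0.0661 0.052 ]
red [0.4564 0.0117 0.052 ]
to 60mm above green, tool mm [ 487.2 -596.9  119.4]
green->yellow tool mm [ 24.2 -49.4   0.1]
```

>>> arm_command --motion '[6, -8, 0, 0, 14, -17, 0, 0, 25, -30, 0, 0, 28, -35, 0, 0, 28, -35, 0, 0, 28, -35, 0, 0, 28, -35, 0, 0, 28, -35, 0, 0, 28, -35, 0, 0, 28, -35, 0, 0, 28, -35, 0, 0, 28, -35, 0, 0, 28, -35, 0, 0, 28, -35, 0, 0, 28, -35, 0, 0, 28, -35, 0, 0, 28, -35, 0, 0, 25, -30, 0, 0, 0, 0, 0, 0, 0, 0, 0, 0]' --jaw 0

```text
time_s: 2.1
position: [0.4549, 0.0922, 0.2309]
tool_rot: [-3.142, 0.001, 0.308]
ft_force: [-0.6, -0.9, -0.3]
gripper_width: 0.0002
finger_force: 0.0
```

>>> arm_command --motion '[13, -11, 0, 0, 13, -11, 0, 0, 0, 0, 20, 0, 0, 0, 30, 0, 0, 0, 30, 0, 0, 0, 30, 0, 0, 0, 25, 0, 0, 0, 12, 0, 0, 0, 4, 0, 0, 0, 0, 0, 0, 0, 0, 0]'

```text
time_s: 3.2
position: [0.4745, 0.1202, 0.0814]
tool_rot: [3.141, -0.002, 0.305]
ft_force: [-0.3, -0.4, -0.4]
gripper_width: 0.0003
finger_force: 0.0
```

Run:
```python
from bench import robot
import cv2,numpy as np
o=[]
for n,(x,y) in(("top",(175,205)),("side",(255,215))):
    c=robot.capture(n)["color"][y:y+120,x:x+130];o.append(cv2.resize(c,None,fx=3,fy=3,interpolation=cv2.INTER_CUBIC))
cv2.imwrite("pics/a.png",np.hstack(o)[:,:,::-1]);s=robot.get_state();print(s["position"],s["ft_force"])
```

```text
[0.47455569 0.12025833 0.08134506] [-0.34825272  0.10072108  0.76615464]
```

View pics/a.png

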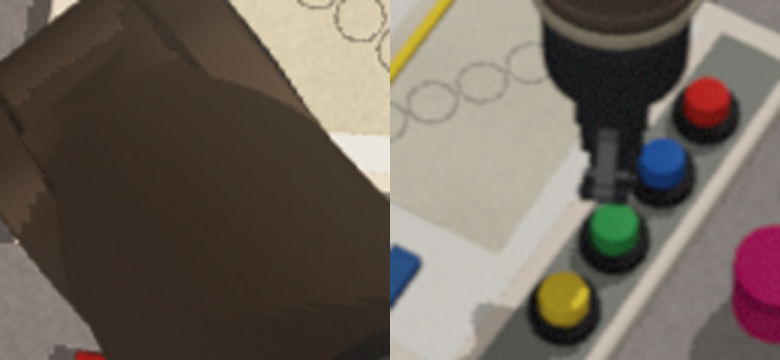

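The side crop shows the shut fingertips at about (607,195), directly above the green cap at (615,228). Red, blue and yellow are clear.

>>> arm_command --motion '[0, 0, 8, 0, 0, 0, 10, 0, 0, 0, 6, 0, 0, 0, 2, 0, 0, 0, 2, 0, 0, 0, 2, 0, 0, 0, 2, 0, 0, 0, 2, 0, 0, 0, 2, 0, 0, 0, 0, 0, 0, 0, 0, 0]'

```text
time_s: 4.4
position: [0.4736, 0.1202, 0.0444]
tool_rot: [3.142, 0.0, 0.306]
ft_force: [-3.0, -0.7, 5.5]
gripper_width: 0.0001
finger_force: 2.9
```

>>> arm_command --motion '[0, 0, 1, 0, 0, 0, 0.5, 0, 0, 0, 0, 0, 0, 0, 0, 0]'

```text
time_s: 4.8
position: [0.4736, 0.1202, 0.0429]
tool_rot: [3.141, 0.0, 0.306]
ft_force: [-3.6, -0.7, 6.7]
gripper_width: -0.0002
finger_force: 3.2
```

Run:
```python
from bench import robot
import cv2
c=robot.capture("side")["color"][215:335,255:385]
cv2.imwrite("pics/b.png",cv2.resize(c,None,fx=4,fy=4,interpolation=cv2.INTER_CUBIC)[:,:,::-1]);s=robot.get_state();print(s["position"],s["ft_force"])
```

```text
[0.4735774  0.12018376 0.04294181] [-3.98370076 -0.34506373  6.6457981 ]
```

View pics/b.png

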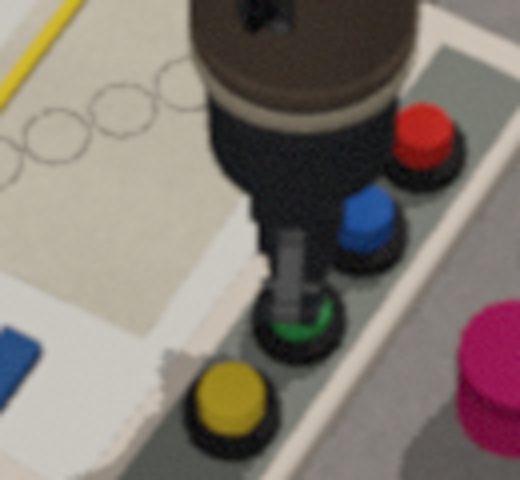

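The view shows green pushed well down, with the tip at about (287,320) on the cap and about 6.6 N. The other buttons are up. Next I'll lift and move to yellow.

>>> arm_command --motion '[0, 0, -3, 0, 0, 0, -5, 0, 0, 0, -8, 0, 0, 0, -12, 0, 0, 0, -12, 0, 0, 0, 0, 0, 6, -13, 0, 0, 10, -25, 0, 0, 6, -12, 0, 0, 0, 0, 0, 0, 0, 0, 0, 0]'

```text
time_s: 5.95
position: [0.4794, 0.1744, 0.0823]
tool_rot: [3.141, 0.001, 0.307]
ft_force: [0.3, -0.0, 0.9]
gripper_width: -0.0003
finger_force: 0.0
```

Run:
```python
from bench import robot
import cv2
c=robot.capture("side")["color"][215:335,255:385]
cv2.imwrite("pics/c.png",cv2.resize(c,None,fx=4,fy=4,interpolation=cv2.INTER_CUBIC)[:,:,::-1]);s=robot.get_state();print(s["position"],s["ft_force"])
```

```text
[0.47945796 0.17370682 0.08235829] [-0.20023945 -0.19625905 -0.30187456]
```

View pics/c.png

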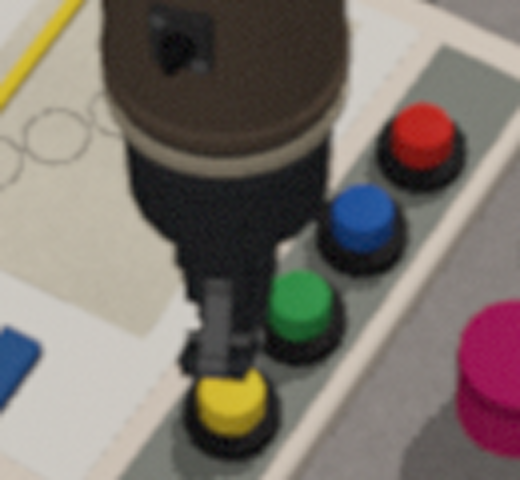

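Green is back up at (300,300), and the tip is above yellow at (230,395). Pressing yellow now.

>>> arm_command --motion '[0, 0, 8, 0, 0, 0, 10, 0, 0, 0, 6, 0, 0, 0, 2, 0, 0, 0, 2, 0, 0, 0, 2, 0, 0, 0, 2, 0, 0, 0, 2, 0, 0, 0, 2, 0, 0, 0, 2, 0, 0, 0, 1, 0, 0, 0, 0, 0, 0, 0, 0, 0]'

```text
time_s: 7.3
position: [0.4799, 0.1746, 0.0439]
tool_rot: [3.142, -0.0, 0.306]
ft_force: [-0.5, -0.8, 5.8]
gripper_width: 0.0
finger_force: 3.0
```

>>> arm_command --motion '[0, 0, 1, 0, 0, 0, 0, 0, 0, 0, 0, 0]'

```text
time_s: 7.6
position: [0.4799, 0.1745, 0.043]
tool_rot: [3.141, -0.0, 0.306]
ft_force: [-1.4, -1.0, 7.1]
gripper_width: -0.0001
finger_force: 3.2
```

>>> arm_command --motion '[0, 0, -3, 0, 0, 0, -5, 0, 0, 0, -10, 0, 0, 0, -20, 0, 0, 0, -30, 0, 0, 0, -30, 0, 0, 0, -30, 0, 0, 0, -20, 0, 0, 0, -10, 0, 0, 0, 0, 0, 0, 0, 0, 0, 0, 0, 0, 0]'

```text
time_s: 8.8
position: [0.4791, 0.174, 0.1995]
tool_rot: [3.141, 0.002, 0.306]
ft_force: [-0.1, 0.3, -0.3]
gripper_width: 0.0001
finger_force: 0.0
```

Run:
```python
from bench import robot
import cv2
cv2.imwrite("pics/d.png",robot.capture("side")["color"][:,:,::-1]);s=robot.get_state();print(s["position"],s["ft_force"])
```

```text
[0.47910021 0.17415077 0.1995999 ] [-0.50076688 -0.28816654  0.10201686]
```

View pics/d.png

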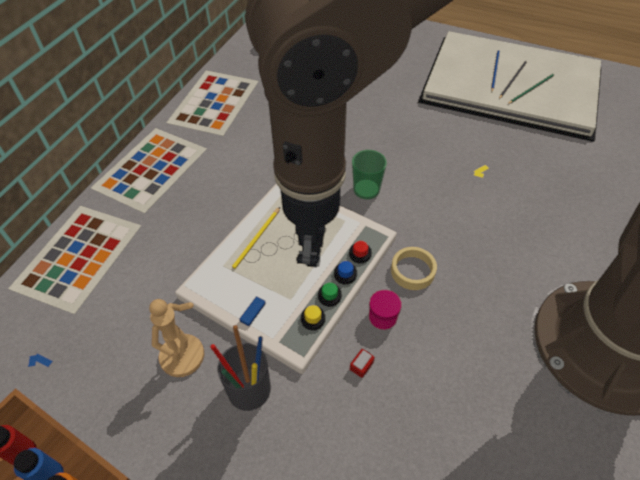

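All four buttons are up: yellow (313,316), green (330,293), blue (345,271) and red (361,250). Nothing else has moved, and the hand is about 148 mm above the caps.

```bash
python3 -c "
from bench import robot
print(robot.hand_in())"
```

```text
the job is handed in; nothing more can be done
None
```

I pressed green and then yellow about 9 mm down each (peak about 7 N); both came back up, red and blue stayed untouched, nothing else moved, and I handed in with the hand about 148 mm above the buttons.

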